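# Uncover the kit box and hold its hinged lid at 60 degrees

### The arm

A 6-joint arm with a two-finger parallel gripper is mounted at the origin on a cart in front of the work surface, level with it; the furniture and walls round the work are solid. World frame = base frame: x ahead of the robot, y to its left, z up, the work surface at z = 0. Lengths are in m, angles in rad, forces in N, time in s.
With the tool pointing down it reaches from about 0.35 to 0.975 m from the base axis. Payload 4.9 kg.
Tool frame: the origin (TCP) lies midway between the tips of the shut fingers; the grasp point (between the pads) lies 19 mm behind it (env.grip_depth is the distance from the TCP to the grasp point, in m); z points along the fingers, y is the direction in which the jaws open and shut (so a half turn about z gives the same grasp; the last joint's range is limited). The gripper opens to 85 mm and grips with 20 to 120 N. Pads are 22 mm wide; open, the fingers measure 114 mm over their backs; the gripper's body (76 mm by 85 mm) begins 54 mm behind the grasp point. The pads swing forward as they close: fully open they stand 13 mm farther back than shut.
Start: joints at [-1.287, 0.053, 1.613, -0, 1.476, -0.119], TCP at [0.245, -0.575, 0.231] pointing down, gripper open.
Joint ranges: [-3.01, 3.01], [-1.01, 2.22], [0.06, 2.58], [-1.02, 4.17], [0.09, 2.62], [-3.14, 3.14]. Speed limits (rad/s): [2.57, 2.57, 3.14, 3.14, 3.14, 3.14].

### API

Orientations are given as a rotation vector (axis times angle).
In Python, from rig import env gives the robot as it stands.
- The arm moves only by the tool drive_tool, never from a script. Its argument "motion" is a list that holds one entry, the list of rows, each a list of 7 numbers: the turn, a rotation vector about the tool's x, y, z in degrees, then the shift along the tool's x, y, z in m, then the opening, from 0 (shut) to 1 (fully open). A call has 1 to 10 rows; each row shifts and turns the commanded pose from where the row before left it, along the tool's axes as they then stand; what a row does not reach is not made up. A row lasts 1/8 s, in which the tool goes at most 62.5 mm and 10.7 degrees, less where a joint would pass 70% of its speed; a pose out of reach is approached as far as the arm can. A call with a gripper value outside its range is refused whole. The fingers move at their own pace and stop on an object; "squeeze" is the grip in N (left out, the last holds). Time passes only in rows, so rows that do not move let the fingers close. It gives the time, the measured TCP pose, the force and the opening at its end, in the units of the state.
- env.state(): the state, without advancing time (a new reading comes with each control period).
- env.camera(name): name is "scene" or "top" or "wrist"; returns a dict with "img" (384x512x3 uint8, red, green, blue), "K" (3x3 intrinsics, pixels), "rvec" (rotation vector, rad) and "tvec" (3), from world to camera coordinates, as OpenCV has them; the wrist camera has in their place "tool_from_camera" (4x4, takes a point from camera to tool coordinates, whose origin is the TCP and whose axes are the flange's). Camera axes: x right, y down, z forward; pixel columns grow to the right and rows downward; lengths in m; the calibration is good to about 2 mm. A picture is of the moment at which its call begins: read the wrist's pose just before it. There is no depth.
- env.job_done(): hands the job in, once; it reports no verdict.
The state is a dict: "clock": time; "qpos": joint angles; "dq": joint speeds; "joint_efforts": joint torques, N m; "tcp_pos": TCP position; "tcp_rot": TCP orientation; "wrist_force": force on the tool from outside, world axes, zero at the start; "torque": the same for the moment, N m; "grip_width": opening from 0.0 (shut) to 1.0 (fully open).
Only numpy, scipy, OpenCV 4.12 (cv2) and the standard library are available. Lean on these libraries where they do the work, as an engineer would, in place of code of your own. Each camera call takes 0.05 s, during which the arm holds its last target.

### The job

The plywood kit box has a loose cover with a round knob over its front bay, and that cover's metal strip laps over the edge of the hinged lid behind it. Lift the loose cover off and set it down gently, knob up, in the middle of the grey board; only then raise the hinged lid to 60 degrees from shut and finish while the gripper still holds it there, steady, so that the brackets inside can be counted (the lid falls shut if let go). Leave the wooden block, the screwdriver and the star knob on the table alone.

Things in the scene. Friction and masses are not known exactly. Their poses are not given: they have to be found in the camera images.
- kit_box: Plywood kit box fixed to the table, open-topped, 290 mm long (x) x 200 mm wide (y) x 100 mm high, walls 8 mm. Origin at the centre of its underside; its x axis points from the front bay (loose cover, knobs inside) to the rear bay (hinged lid, brackets inside), z up. A divider 12 mm thick at x = -14 mm separates the bays. It stands in the left or right half of the work area and is turned up to 17 degrees.
- cover: Loose plywood cover of the front bay, 131 x 200 mm plate, 6 mm thick, on two ribs 8 mm deep that drop into the bay (6 mm play lengthwise, 4 mm sideways). 0.15 to 0.31 kg. Origin at its centre, level with the ribs' underside (plate from 8 to 14 mm above it), x axis as the box's at the start, z up. An aluminium strip 3 mm thick on its top at the +x edge reaches 16 mm beyond the plate and laps 12 mm over the hinged lid, 1 mm above it. Set on a flat surface it stands on its ribs.
- cover_knob (a point): Centre of the head of the cover's round black knob: 28 mm diameter, head 14 mm high, neck 18 mm diameter below it; 27 mm above the cover plate's top; the knob's top is 11 mm higher. On the cover's z axis.
- kit_lid (a joint): Angle of the hinged lid in rad: 0 = shut and level, 1.047 = 60 degrees open, stop at 1.9 (it would stay open there, past upright). The lid swings up about its far (+x) edge, has almost no friction and falls shut when let go below about 1.4 rad. 0.24 to 0.39 kg.
- lid_bar (a point): Middle of the hinged lid's steel bar handle: round bar 10 mm in diameter, 110 mm long, parallel to the hinge (the box's y axis), its centre 35 mm above the lid's top face (lid plate 5 mm thick, 200 mm wide, free edge 25 mm in front of the bar). It turns with the lid: 125 mm along the lid from the hinge line and 40 mm off it, on the outer face, which turns to face away from the front bay as the lid opens. The point's axes are the lid's.
- lid_hinge (a point): Middle of the hinge line of the hinged lid, on the box's top edge level (100 mm up) and 140 mm behind the box's centre. The hinge runs along the box's y axis. The point's axes turn with the lid: -x points along the lid to its free edge.
- grey_board: Flat grey board fixed on the table, 190 (x) x 260 (y) x 14 mm, empty. Origin at the centre of its underside, top face 14 mm up. It lies in the half of the work area where the box is not.
- wood_block: Bystander: plain wooden block lying behind the work, 45 x 110 x 40 mm. Origin at the centre of its underside.
- screwdriver: Bystander: yellow-handled screwdriver lying at the right, 28 x 208 x 30 mm. Origin at the centre of its underside.
- star_knob: Bystander: loose black star knob, 29 x 32 x 22 mm, standing on the table between the robot and the work. Origin at the centre of its underside.
- front_bay (a point): Centre of the front bay's mouth, level with the box's top edge (100 mm up), 79.5 mm in front of the box's centre.

How it is judged:
On the way, in this order (a step that is already met when the one before it is completed fails the run):
1. the loose cover is lifted clear of the box in the gripper, the hinged lid still shut (height (world z) of cover above 0.12 m and contact force between the fingers and cover above 0.5 N and value of joint kit_lid below 0.15 rad), for 0.1 s.
2. the cover stands on the grey board, knob up, let go, and the hinged lid is still shut (x of cover in the frame of grey_board between -0.06 and 0.06 m and y of cover in the frame of grey_board between -0.06 and 0.06 m and angle between cover's own z axis and vertical below 0.06 rad and contact force between cover and grey_board above 0.5 N and linear speed of cover below 0.03 m/s and contact force between the fingers and cover below 0.1 N and value of joint kit_lid below 0.15 rad), for 0.2 s.
At the end, for the whole second after the job is handed in: The fingers hold the hinged lid still (over 0.3 N, under 0.05 rad/s, no bystander against it) at 60 +/- 6 degrees (0.942 to 1.152 rad); the cover rests released on the grey board, knob up, level within 3 degrees, its centre within 60 mm of the board's along both board axes (x of cover in the frame of grey_board between -0.06 and 0.06 m and y of cover in the frame of grey_board between -0.06 and 0.06 m and angle between cover's own z axis and vertical below 0.06 rad and contact force between cover and grey_board above 0.5 N and linear speed of cover below 0.03 m/s and contact force between the fingers and cover below 0.1 N and value of joint kit_lid between 0.942 and 1.152 rad and velocity of joint kit_lid between -0.05 and 0.05 rad/s and contact force between the fingers and kit_lid above 0.3 N and contact force between each of wood_block, screwdriver, star_knob and kit_lid below 0.1 N); the arm keeps its last pose, push and grip.
It fails at once if the hinged lid is forced up while the loose cover still lies on the box (value of joint kit_lid above 0.15 rad and distance between cover and front_bay below 0.06 m).
It fails at once if the cover is dropped (moves faster than 0.5 m/s with no finger on it) (linear speed of cover above 0.5 m/s and contact force between the fingers and cover below 0.05 N).
It fails at once if the wooden block is pushed more than 30 mm (distance of wood_block from where it was at the start of the episode above 0.03 m).
It fails at once if the screwdriver is pushed more than 30 mm (distance of screwdriver from where it was at the start of the episode above 0.03 m).
It fails at once if the loose star knob is pushed more than 30 mm (distance of star_knob from where it was at the start of the episode above 0.03 m).
It also fails if it takes over 61 s, if anything falls off the work surface, if the arm or the gripper's body presses on something with over 40 N, if the wrist force passes 120 N, or if a joint passes its speed limit or range.

## Working session

There is one attempt and no reset: what is moved stays moved. The work goes in short steps, Python scripts to look and compute and a tool call to move; the robot and the scene stay as the last step left them, time stands still between calls to the robot, and variables do not carry over. Pictures are saved under pics/ and viewed, and the job is handed in when it is done.

Besides the shell and the picture viewer there is one more tool, called in YAML: its name, and indented under it one key for each argument. drive_tool: Moves the arm, as the interface text tells. Its arguments: {"type":"object","properties":{"motion":{"type":"array"},"squeeze":{"type":"number"}},"required":["motion"]}

```bash
ls; mkdir -p pics; python3 - <<'E'
from rig import env
import cv2
print(env.state(), env.grip_depth)
for n in ["scene","top"]:
    c=env.camera(n); cv2.imwrite(f"pics/{n}0.png",c["img"][:,:,::-1]); print(n,c["K"],c["rvec"],c["tvec"])
E
```

```text
pics
{'clock': 0.0, 'qpos': array([-1.28699007e+00,  5.33663686e-02,  1.61428288e+00, -1.08163092e-05,
        1.47598093e+00, -1.19001770e-01]), 'dq': array([ 0.00158932,  0.00039197, -0.00108733, -0.00030021,  0.0003927 ,
        0.00037658]), 'joint_efforts': array([-1.88830505e-03, -3.93682981e+01, -3.70181465e+01, -3.01533046e-04,
        6.99072421e-03,  4.01683764e-06]), 'tcp_pos': array([ 0.24482558, -0.57438582,  0.23006376]), 'tcp_rot': array([-3.07610160e+00, -6.28055970e-01,  2.80106064e-04]), 'wrist_force': array([ 0.09563517, -0.00629081, -0.29453764]), 'torque': array([ 0.02025648, -0.00964564, -0.03514456]), 'grip_width': 1.0007252778079003} 0.0187
scene [[407.06187383   0.         254.54720524]
 [  0.         407.06187383 191.82803508]
 [  0.           0.           1.        ]] [ 0.65781496 -2.64823938  1.15372854] [0.43953296 0.34269664 1.12005051]
top [[449.52152305   0.         262.53349527]
 [  0.         449.52152305 190.84953992]
 [  0.           0.           1.        ]] [ 2.21523151 -2.15284853  0.07264628] [-0.1360939   0.59951476  1.31929021]
```

View pics/scene0.png

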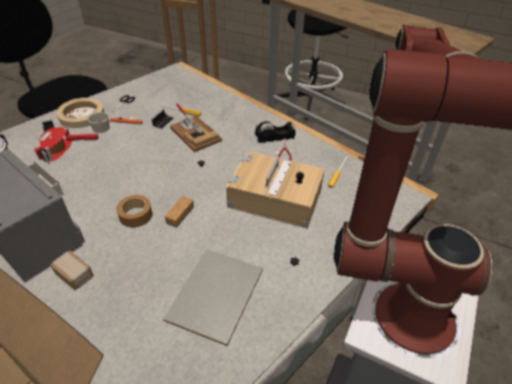

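View pics/top0.png

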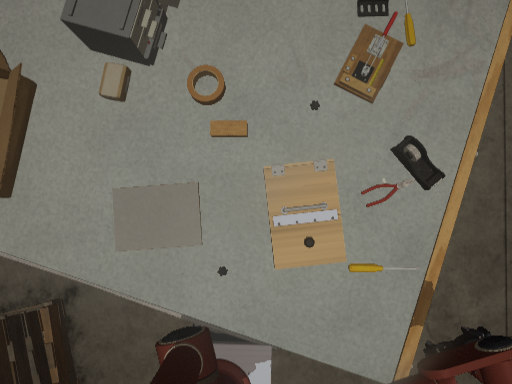

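The top view shows the box on the right (knob at about (309,242), strip at about (305,218), bar at about (305,208)) and the board on the left at about (157,216). The star knob is at about (222,271), the screwdriver at (365,268) and the block at (229,128). I'll measure these next.

```bash
cat > h.py <<'E'
import numpy as np, cv2
from scipy.spatial.transform import Rotation as R
def ray(c,uv):
    Rm=cv2.Rodrigues(np.array(c["rvec"]))[0]; t=np.array(c["tvec"])
    d=Rm.T@(np.linalg.inv(c["K"])@np.array([uv[0],uv[1],1.])); o=-Rm.T@t
    return o,d
def onz(c,uv,z):
    o,d=ray(c,uv); return o+d*(z-o[2])/d[2]
def proj(c,P):
    return cv2.projectPoints(np.array(P,float).reshape(-1,3),np.array(c["rvec"]),np.array(c["tvec"]),c["K"],None)[0].reshape(-1,2)
E
python3 - <<'E'
from rig import env
from h import *
c=env.camera("top"); im=c["img"]
hsv=cv2.cvtColor(im,cv2.COLOR_RGB2HSV)
g=cv2.cvtColor(im,cv2.COLOR_RGB2GRAY)
# box
m=((hsv[...,1]>70)&(hsv[...,2]>120)).astype(np.uint8); m[:150]=0;m[290:]=0;m[:,:255]=0;m[:,350:]=0
m=cv2.morphologyEx(m,cv2.MORPH_CLOSE,np.ones((15,15)))
cs=max(cv2.findContours(m,0,2)[0],key=cv2.contourArea); r=cv2.minAreaRect(cs); print("box",r); b=cv2.boxPoints(r)
for p in b: print(p,onz(c,p,.1))
# knob
m=(g<60).astype(np.uint8); m[:228]=0;m[256:]=0;m[:,:290]=0;m[:,330:]=0
k=np.argwhere(m).mean(0)[::-1]; print("knob",k,m.sum(),onz(c,k,.1+.006+.027))
m=(g<60).astype(np.uint8); m[:262]=0;m[282:]=0;m[:,:212]=0;m[:,235:]=0
k=np.argwhere(m).mean(0)[::-1]; print("star",k,onz(c,k,.011))
# strip
m=((hsv[...,1]<40)&(g>175)).astype(np.uint8); m[:207]=0;m[232:]=0;m[:,:268]=0;m[:,342:]=0
r=cv2.minAreaRect(np.argwhere(m)[:,::-1].astype(np.float32)); print("strip",r)
for p in cv2.boxPoints(r): print(onz(c,p,.109))
# board
print(im[216,157],im[216,230])
b=cv2.GaussianBlur(im,(5,5),0).astype(int); m=((g<140)&(g>90)).astype(np.uint8);m[:170]=0;m[265:]=0;m[:,:100]=0;m[:,215:]=0
m=cv2.morphologyEx(m,cv2.MORPH_OPEN,np.ones((9,9)))
cs=max(cv2.findContours(m,0,2)[0],key=cv2.contourArea); r=cv2.minAreaRect(cs); print("board",r,onz(c,r[0],.014))
for p in cv2.boxPoints(r): print(onz(c,p,.014))
cv2.imwrite("pics/crop.png",cv2.resize(im[150:280,255:355,::-1],None,fx=5,fy=4.6,interpolation=cv2.INTER_CUBIC))
s=env.camera("scene"); cv2.imwrite("pics/scrop.png",cv2.resize(s["img"][140:225,220:330,::-1],None,fx=7,fy=7,interpolation=cv2.INTER_CUBIC))
E
```

```text
box ((304.6124267578125, 214.0894775390625), (104.55436706542969, 72.10411834716797), 83.51692199707031)
[262.8883  166.21722] [ 0.6671379  -0.11826898  0.1       ]
[334.5313  158.07596] [ 0.69593619 -0.31940481  0.1       ]
[346.33655 261.96173] [ 0.40667171 -0.35717972  0.1       ]
[274.69354 270.103  ] [ 0.37859079 -0.15923567  0.1       ]
knob [308.7027027  241.90540541] 74 [ 0.46029898 -0.24838398  0.133     ]
star [222.16666667 270.81666667] [ 0.36271318 -0.00597981  0.011     ]
strip ((0.0, 0.0), (0.0, 0.0), 0.0)
[1.1250742  0.65059062 0.109     ]
[1.1250742  0.65059062 0.109     ]
[1.1250742  0.65059062 0.109     ]
[1.1250742  0.65059062 0.109     ]
[122 116 106] [130 131 120]
board ((157.0, 216.99996948242188), (93.99998474121094, 113.99998474121094), 90.0) [0.51642098 0.19384087 0.014     ]
[0.65256219 0.37171132 0.014     ]
[0.6622938  0.02878281 0.014     ]
[0.38232988 0.0186489  0.014     ]
[0.37257485 0.3566057  0.014     ]
```

View pics/crop.png

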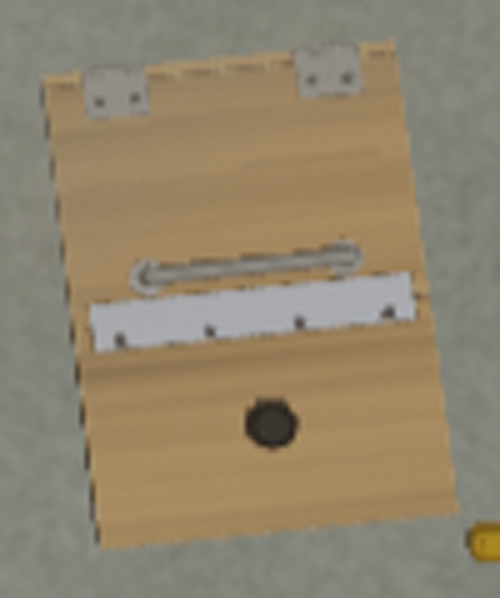

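View pics/scrop.png

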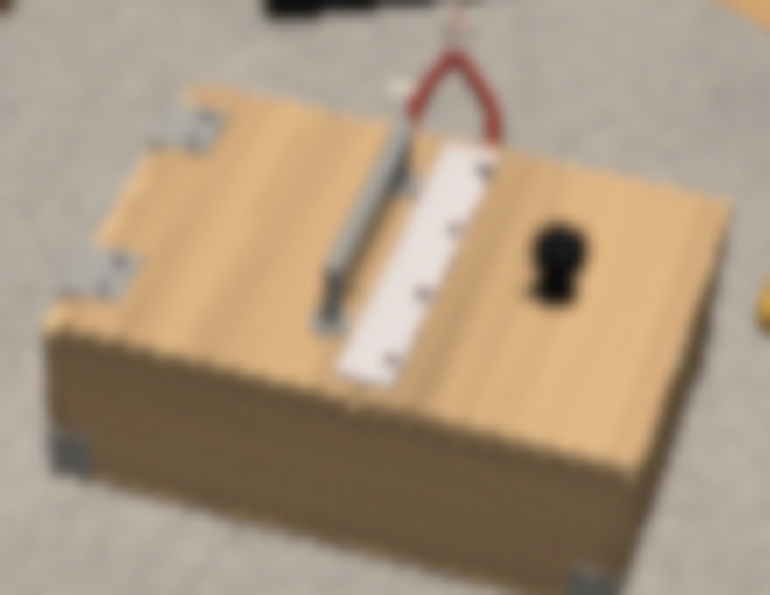

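The crops give box corners with edges of 0.200 x 0.290 m, which fits the sizes given. The yaw is about 8°. The knob at (0.460,-0.248) is 79 mm from the corner-mean centre, also as expected. The board mask was poor, so I'll crop the board and look again, and turn the wrist at the same time.

```bash
python3 - <<'E'
from rig import env
from h import *
c=env.camera("top"); im=c["img"]
cv2.imwrite("pics/bcrop.png",cv2.resize(im[170:265,100:215,::-1],None,fx=6,fy=6,interpolation=cv2.INTER_CUBIC))
lab=cv2.cvtColor(cv2.GaussianBlur(im,(5,5),0),cv2.COLOR_RGB2LAB).astype(int)
m=(lab[...,2]-lab[...,1]); print(lab[216,157],lab[216,230],lab[180,150])
d0=np.abs(lab-lab[216,157]).sum(2); d1=np.abs(lab-lab[180,150]).sum(2)
m=(lab[...,1]>(lab[216,157,1]+lab[180,150,1])/2).astype(np.uint8); m[:170]=0;m[265:]=0;m[:,:95]=0;m[:,212:]=0
m=cv2.morphologyEx(m,cv2.MORPH_OPEN,np.ones((5,5)))
cs=max(cv2.findContours(m,0,2)[0],key=cv2.contourArea); r=cv2.minAreaRect(cs); print(r,onz(c,r[0],.014))
for p in cv2.boxPoints(r): print(p,onz(c,p,.014))
E
```

```text
[125 128 134] [139 126 133] [138 125 133]
((156.80674743652344, 216.43911743164062), (64.43936920166016, 88.61589813232422), 85.68397521972656) [0.51807499 0.1944933  0.014     ]
[110.19968 187.64531] [0.60025001 0.33822786 0.014     ]
[198.56427 180.9763 ] [0.62786187 0.07391363 0.014     ]
[203.41382 245.23293] [0.43667023 0.05210602 0.014     ]
[115.049225 251.90193 ] [0.4094425  0.31380512 0.014     ]
```

View pics/bcrop.png

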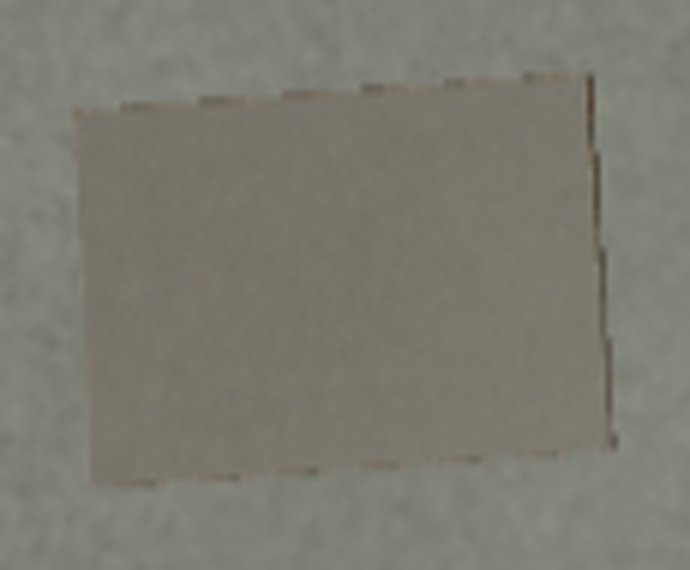

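drive_tool:
  motion:
    - [[0,0,-9.4,0,0,0,0.6],[0,0,-9.4,0,0,0,0.6],[0,0,-9.4,0,0,0,0.6],[0,0,-9.4,0,0,0,0.6],[0,0,-9.4,0,0,0,0.6],[0,0,-9.4,0,0,0,0.6],[0,0,-9.4,0,0,0,0.6],[0,0,-9.1,0,0,0,0.6],[0,0,0,0,0,0,0.6]]
  squeeze: 80

```text
clock: 1.38
tcp_pos: [0.245, -0.5749, 0.2311]
tcp_rot: [-2.064, -2.369, -0.0]
wrist_force: [-0.3, 0.7, 0.1]
grip_width: 0.6
```

Board centre is (0.518,0.194), and it measures 191 x 264 mm against 190 x 260 given, so that agrees. Next I move over the knob and stay high.

drive_tool:
  motion:
    - [[0,0,0,0.0367,0.0322,0,0.6],[0,0,0,0.0367,0.0322,0,0.6],[0,0,0,0.0367,0.0322,0,0.6],[0,0,0,0.0367,0.0322,0,0.6],[0,0,0,0.0367,0.0322,0,0.6],[0,0,0,0.0367,0.0322,0,0.6],[0,0,0,0.0367,0.0322,0,0.6],[0,0,0,0.0367,0.0322,0,0.6],[0,0,0,0,0,0,0.6],[0,0,0,0,0,0,0.6]]

```text
clock: 2.62
tcp_pos: [0.4592, -0.2487, 0.2313]
tcp_rot: [2.063, 2.369, -0.001]
wrist_force: [0.5, 0.1, 0.1]
grip_width: 0.599
```

```bash
python3 - <<'E'
from rig import env
from h import *
s=env.state(); c=env.camera("wrist"); im=c["img"]
print(s["tcp_pos"],s["tcp_rot"]); print(c["tool_from_camera"],c["K"])
cv2.imwrite("pics/w1.png",im[:,:,::-1])
E
```

```text
[ 0.45919336 -0.24866319  0.23129264] [ 2.06277319e+00  2.36941059e+00 -8.12538058e-04]
[[ 1.29091929e-04 -9.48163898e-01 -3.17781696e-01  8.20209950e-02]
 [ 9.99999933e-01  1.36054697e-05  3.65633723e-04 -6.80038144e-05]
 [-3.42357127e-04 -3.17781722e-01  9.48163836e-01 -1.42422149e-01]
 [ 0.00000000e+00  0.00000000e+00  0.00000000e+00  1.00000000e+00]] [[275.93496669   0.         249.29006318]
 [  0.         275.93496669 198.27407099]
 [  0.           0.           1.        ]]
```

View pics/w1.png

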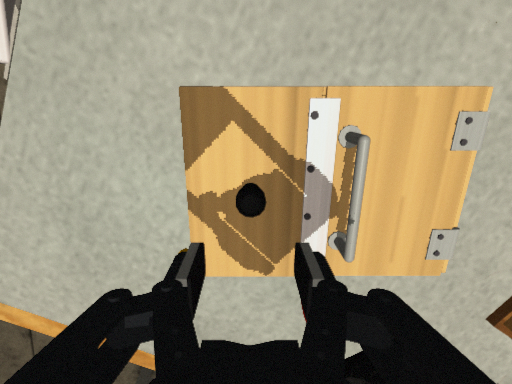

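The wrist view shows the knob at (251,200), between the fingers in x, with the box edges square to the jaws. I'll measure the knob and bar by ray.

```bash
cat >> h.py <<'E'
def wz(s,c,uv,z):
    T=np.eye(4); T[:3,:3]=R.from_rotvec(s["tcp_rot"]).as_matrix(); T[:3,3]=s["tcp_pos"]
    W=T@np.array(c["tool_from_camera"]); d=W[:3,:3]@np.linalg.inv(c["K"])@np.array([uv[0],uv[1],1.]); o=W[:3,3]
    return o+d*(z-o[2])/d[2]
E
python3 - <<'E'
from rig import env
from h import *
s=env.state(); c=env.camera("wrist"); g=cv2.cvtColor(c["img"],cv2.COLOR_RGB2GRAY)
m=(g<40).astype(np.uint8); m[:175]=0;m[222:]=0;m[:,:228]=0;m[:,275:]=0
a=np.argwhere(m); k=(a.max(0)+a.min(0))[::-1]/2; print(k,a.min(0),a.max(0)); p=wz(s,c,k,.137); print("knob",p)
Rm=R.from_rotvec(s["tcp_rot"]); print("delta tool",Rm.inv().apply(p-s["tcp_pos"]))
for uv,z in [((363,140),.14),((349,257),.14),((180,86),.106),((190,276),.106),((491,87),.1),((447,275),.1)]: print(uv,wz(s,c,uv,z))
E
```

```text
[250.5 199. ] [183 236] [215 265]
knob [ 0.45978145 -0.24697865  0.137     ]
delta tool [0.0020027  0.00111863 0.09425984]
(363, 140) [ 0.54538993 -0.18166607  0.14      ]
(349, 257) [ 0.56162878 -0.29132175  0.14      ]
(180, 86) [ 0.38362854 -0.15968364  0.106     ]
(190, 276) [ 0.40636164 -0.35767485  0.106     ]
(491, 87) [ 0.66611379 -0.12108885  0.1       ]
(447, 275) [ 0.6990475  -0.31996925  0.1       ]
```

Bar length is 111 mm against 110 given, with its middle at (0.5535,-0.2365). That is within 2 mm of the prediction. I'll descend on the knob and close.

drive_tool:
  motion:
    - [[0,0,0,0.002,0.001,0.02,0.6],[0,0,0,0,0,0.03,0.6],[0,0,0,0,0,0.03,0.6],[0,0,0,0,0,0.02,0.6],[0,0,0,0,0,0.017,0.6],[0,0,0,0,0,0,0.1],[0,0,0,0,0,0,0.1],[0,0,0,0,0,0,0.1],[0,0,0,0,0,0,0.1],[0,0,0,0,0,0,0.1]]

```text
clock: 3.98
tcp_pos: [0.4601, -0.2463, 0.1145]
tcp_rot: [2.061, 2.37, 0.0]
wrist_force: [-0.4, -1.2, -2.3]
grip_width: 0.295
```

drive_tool:
  motion:
    - [[0,0,0,0,0,-0.005,0.1],[0,0,0,0,0,-0.01,0.1],[0,0,0,0,0,-0.015,0.1],[0,0,0,0,0,-0.02,0.1],[0,0,0,0,0,-0.02,0.1],[0,0,0,0,0,-0.02,0.1],[0,0,0,0,0,0,0.1]]

```text
clock: 4.85
tcp_pos: [0.4613, -0.2472, 0.2074]
tcp_rot: [2.058, 2.367, 0.001]
wrist_force: [-0.3, -0.7, -2.1]
grip_width: 0.294
```

```bash
python3 - <<'E'
from rig import env
import cv2
s=env.state();print(s["tcp_pos"],s["wrist_force"],s["torque"],s["grip_width"])
c=env.camera("wrist"); cv2.imwrite("pics/w2.png",c["img"][:,:,::-1])
c=env.camera("scene"); cv2.imwrite("pics/s2.png",cv2.resize(c["img"][80:260,180:400,::-1],None,fx=3,fy=3))
E
```

```text
[ 0.46130015 -0.24721185  0.2074333 ] [-0.25694364 -0.68535831 -2.07332733] [ 0.02428568 -0.00574537 -0.01885384] 0.29356062435730446
```

View pics/w2.png

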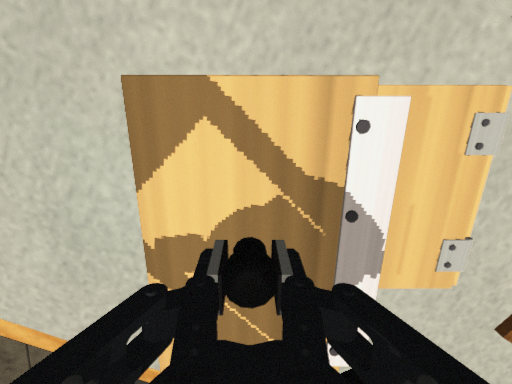

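View pics/s2.png

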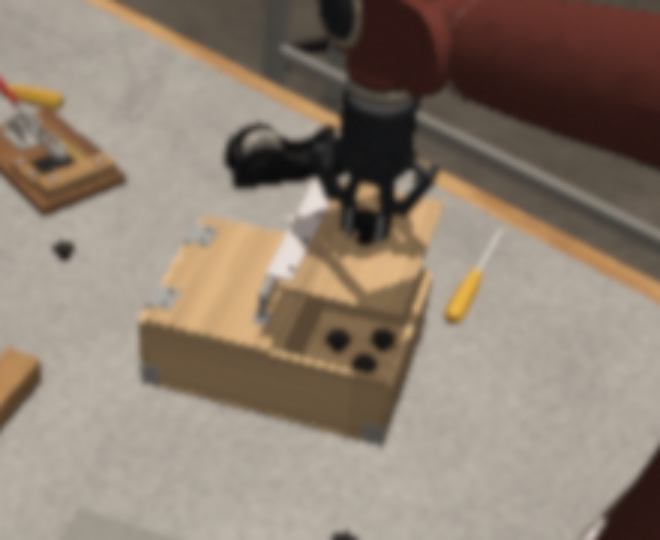

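The scene view shows the cover hanging level in the jaws, with the front bay open (knobs visible) and the lid shut. I'll carry it to the board.

drive_tool:
  motion:
    - [[0,0,0,0.012,0.003,-0.01,0.1],[0,0,0,0.025,0.007,0,0.1],[0,0,0,0.04,0.011,0,0.1],[0,0,0,0.05,0.0135,0,0.1],[0,0,0,0.05,0.0135,0,0.1],[0,0,0,0.05,0.0135,0,0.1],[0,0,0,0.05,0.0135,0,0.1],[0,0,0,0.05,0.0135,0,0.1],[0,0,0,0.04,0.011,0,0.1],[0,0,0,0.03,0.008,0,0.1]]

```text
clock: 6.2
tcp_pos: [0.5106, 0.1642, 0.214]
tcp_rot: [-2.059, -2.372, 0.001]
wrist_force: [0.0, -0.0, -2.9]
grip_width: 0.291
```

drive_tool:
  motion:
    - [[0,0,0,0.02,0.006,0,0.1],[0,0,0,0.012,0.004,0,0.1],[0,0,0,0,0,0,0.1],[0,0,0,0,0,0,0.1],[0,0,0,0,0,0,0.1]]

```text
clock: 6.82
tcp_pos: [0.5169, 0.194, 0.2143]
tcp_rot: [2.063, 2.369, -0.0]
wrist_force: [-0.6, 0.5, -2.8]
grip_width: 0.298
```

```bash
python3 - <<'E'
from rig import env
import cv2
s=env.state();print(s["tcp_pos"],s["tcp_rot"],s["wrist_force"],s["torque"],s["grip_width"],s["qpos"])
c=env.camera("top"); cv2.imwrite("pics/t3.png",c["img"][:,:,::-1])
c=env.camera("scene"); cv2.imwrite("pics/s3.png",c["img"][:,:,::-1])
E
```

```text
[0.51692618 0.19400276 0.21433838] [ 2.06290775e+00  2.36922952e+00 -2.90986285e-04] [-0.63629444  0.52402223 -2.81737893] [0.0018213  0.00737603 0.018248  ] 0.29846926098551274 [ 2.24344470e-01 -1.10258714e-01  1.80096771e+00 -2.09341658e-04
  1.45096138e+00  8.63614046e-02]
```

View pics/s3.png

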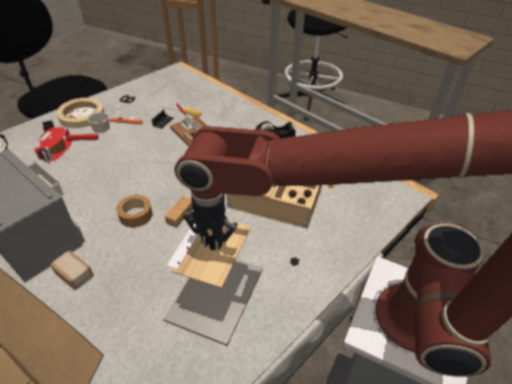

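View pics/t3.png

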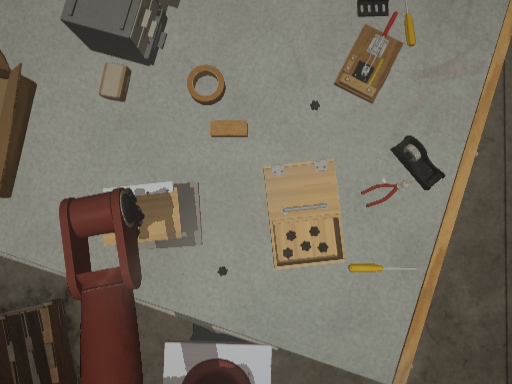

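The cover hangs level over the board, the lid is still shut and the bystanders haven't moved. I'll lower it: contact should come at TCP z of about 0.0365.

drive_tool:
  motion:
    - [[0,0,0,0,0,0.015,0.1],[0,0,0,0,0,0.03,0.1],[0,0,0,0,0,0.03,0.1],[0,0,0,0,0,0.03,0.1],[0,0,0,0,0,0.025,0.1],[0,0,0,0,0,0.02,0.1],[0,0,0,0,0,0.01,0.1],[0,0,0,0,0,0.006,0.1],[0,0,0,0,0,0,0.1],[0,0,0,0,0,0,0.1]]

```text
clock: 8.18
tcp_pos: [0.5177, 0.195, 0.0493]
tcp_rot: [2.061, 2.37, 0.002]
wrist_force: [0.1, -0.5, -2.3]
grip_width: 0.298
```

drive_tool:
  motion:
    - [[0,0,0,0,0,0.003,0.1],[0,0,0,0,0,0.003,0.1],[0,0,0,0,0,0.003,0.1],[0,0,0,0,0,0.002,0.1],[0,0,0,0,0,0,0.1]]

```text
clock: 8.8
tcp_pos: [0.5166, 0.1948, 0.037]
tcp_rot: [-2.061, -2.37, 0.001]
wrist_force: [0.1, 0.6, -3.6]
grip_width: 0.293
```

drive_tool:
  motion:
    - [[0,0,0,0,0,0.001,0.1],[0,0,0,0,0,0.001,0.1],[0,0,0,0,0,0,0.1]]

```text
clock: 9.18
tcp_pos: [0.5171, 0.1949, 0.0362]
tcp_rot: [2.061, 2.371, -0.0]
wrist_force: [-4.3, -0.3, 5.2]
grip_width: 0.293
```

The wrist force swung from -3.6 to +5.2 N, so the cover is standing on the board. I'll open the gripper and retreat straight up.

drive_tool:
  motion:
    - [[0,0,0,0,0,0,0.4],[0,0,0,0,0,0,0.6],[0,0,0,0,0,0,0.6],[0,0,0,0,0,0,0.6],[0,0,0,0,0,-0.01,0.6],[0,0,0,0,0,-0.03,0.6],[0,0,0,0,0,-0.05,0.6],[0,0,0,0,0,-0.05,0.6],[0,0,0,0,0,-0.05,0.6],[0,0,0,0,0,-0.03,0.6]]

```text
clock: 10.42
tcp_pos: [0.5178, 0.1951, 0.2598]
tcp_rot: [2.059, 2.368, 0.007]
wrist_force: [0.0, 0.5, -0.7]
grip_width: 0.6
```

```bash
python3 - <<'E'
from rig import env
import cv2
from h import *
s=env.state();print(s["tcp_pos"],s["tcp_rot"],s["wrist_force"],s["grip_width"])
c=env.camera("wrist"); cv2.imwrite("pics/w4.png",c["img"][:,:,::-1])
g=cv2.cvtColor(c["img"],cv2.COLOR_RGB2GRAY)
m=(g<40).astype(np.uint8); m[:150]=0;m[250:]=0;m[:,:200]=0;m[:,300:]=0
n,l,st,ce=cv2.connectedComponentsWithStats(m); print(st,ce)
for q in ce[1:]: print(wz(s,c,q,.059))
# bar from the top camera
t=env.camera("top"); cv2.imwrite("pics/t4.png",cv2.resize(t["img"][150:280,255:355,::-1],None,fx=5,fy=4.6,interpolation=cv2.INTER_CUBIC))
E
```

```text
[0.51779899 0.19509398 0.25982645] [2.05929357 2.36830131 0.00694503] [ 0.0377858   0.48733656 -0.70556815] 0.6002695103387012
[[     0      0    512    384 196172]
 [   238    165     21     23    373]
 [   290    188      1      2      2]
 [   287    222      2      2      2]
 [   200    243      4      7     27]
 [   295    243      5      7     32]] [[255.51473707 191.51311604]
 [247.72922252 175.80697051]
 [290.         188.5       ]
 [287.5        222.5       ]
 [201.44444444 246.11111111]
 [297.1875     246.1875    ]]
[0.51733376 0.19234612 0.059     ]
[0.57398607 0.18314713 0.059     ]
[0.57952238 0.1355233  0.059     ]
[0.46733992 0.08403813 0.059     ]
[0.59946846 0.10204986 0.059     ]
```

View pics/w4.png

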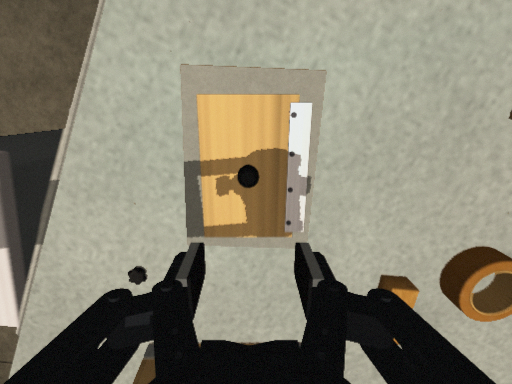

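View pics/t4.png

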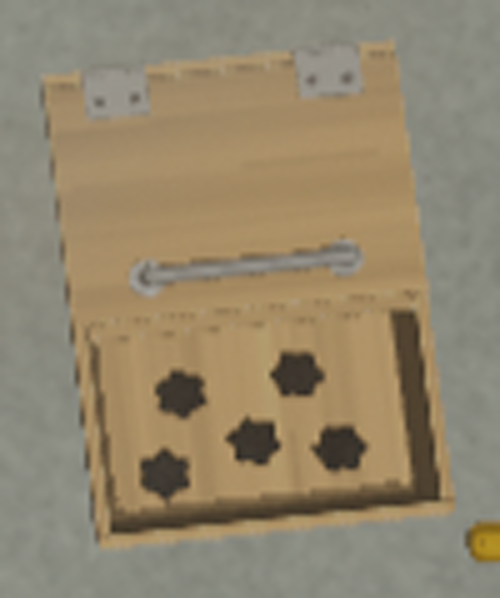

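The wrist view shows the cover released and centred on the board: its knob is within 2 mm of the board's centre, and the top view shows the lid shut. Now I move over the bar.

drive_tool:
  motion:
    - [[0,0,0,-0.02,-0.001,0,0.6],[0,0,0,-0.045,-0.0025,0,0.6],[0,0,0,-0.055,-0.003,0,0.6],[0,0,0,-0.055,-0.003,0,0.6],[0,0,0,-0.055,-0.003,0,0.6],[0,0,0,-0.055,-0.003,0,0.6],[0,0,0,-0.055,-0.003,0,0.6],[0,0,0,-0.05,-0.003,0,0.6],[0,0,0,-0.03,-0.002,0,0.6],[0,0,0,-0.012,-0.001,0,0.6]]

```text
clock: 11.78
tcp_pos: [0.5508, -0.2383, 0.2525]
tcp_rot: [-2.062, -2.364, 0.002]
wrist_force: [-0.2, 0.3, 0.4]
grip_width: 0.598
```

drive_tool:
  motion:
    - [[0,0,0,0,0,0,0.6],[0,0,0,0,0,0,0.6],[0,0,0,0,0,0,0.6]]

```text
clock: 12.15
tcp_pos: [0.5526, -0.2353, 0.2554]
tcp_rot: [-2.06, -2.372, -0.0]
wrist_force: [0.8, 0.6, 0.1]
grip_width: 0.6
```

```bash
python3 - <<'E'
from rig import env
import cv2
from h import *
s=env.state();print(s["tcp_pos"],s["tcp_rot"],s["wrist_force"],s["qpos"])
c=env.camera("wrist"); cv2.imwrite("pics/w5.png",c["img"][:,:,::-1])
E
```

```text
[ 0.55264787 -0.2353034   0.25537185] [-2.05971882e+00 -2.37215176e+00 -1.86593577e-04] [0.8333695  0.57754778 0.07650117] [-5.26430069e-01 -1.77980145e-02  1.64422007e+00  1.18619944e-04
  1.51515751e+00 -6.67197501e-01]
```

View pics/w5.png

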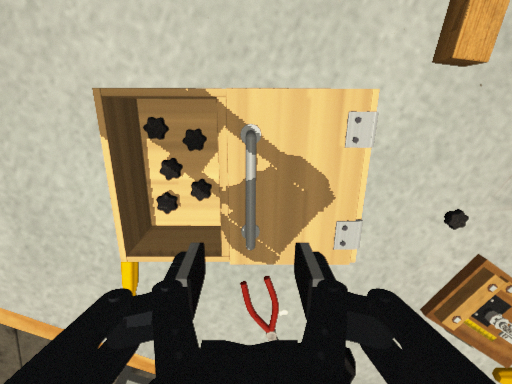

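The bar runs vertically at column 251, midway between the fingers. I'll descend to TCP z 0.121 and close with a light grip.

drive_tool:
  motion:
    - [[0,0,0,0,0.001,0.02,0.6],[0,0,0,0,0,0.03,0.6],[0,0,0,0,0,0.03,0.6],[0,0,0,0,0,0.025,0.6],[0,0,0,0,0,0.019,0.6],[0,0,0,0,0,0.01,0.6],[0,0,0,0,0,0,0.0],[0,0,0,0,0,0,0.0],[0,0,0,0,0,0,0.0],[0,0,0,0,0,0,0.0]]
  squeeze: 30

```text
clock: 13.45
tcp_pos: [0.5538, -0.2368, 0.1227]
tcp_rot: [2.061, 2.37, -0.001]
wrist_force: [-4.7, -0.2, 4.6]
grip_width: 0.102
```

drive_tool:
  motion:
    - [[0,0,0,0,0,0,0.0],[0,0,0,0,0,0,0.0]]

```text
clock: 13.7
tcp_pos: [0.5538, -0.2368, 0.1227]
tcp_rot: [2.061, 2.37, -0.001]
wrist_force: [-3.5, -0.3, 5.6]
grip_width: 0.105
```

The opening corresponds to about 9 mm, so the bar is held. Next I compute the arc about the hinge, with the tool leaning half the lid angle.

```bash
cat > arc.py <<'E'
from rig import env
from h import *
import sys
a0,a1,n=map(float,sys.argv[1:4]); n=int(n); gd=.0187
s=env.state(); Rm=R.from_rotvec(s["tcp_rot"]).as_matrix()
print(s["clock"],s["tcp_pos"],s["tcp_rot"],s["wrist_force"])
yw=np.deg2rad(8.1); X=np.array([np.cos(yw),np.sin(yw),0]); Z=np.array([0,0,1.])
H=np.array([.5535,-.2365,.1])+.125*X
def bar(t): 
    u=-np.cos(t)*X+np.sin(t)*Z; nn=np.sin(t)*X+np.cos(t)*Z; return H+.125*u+.04*nn
G=s["tcp_pos"]-gd*Rm[:,2]; d=G-H; th=np.arctan2(d@Z,-(d@X))-np.arctan2(.04,.125)
print("grasp",G,"bar err",np.hypot(d@X,d@Z)-np.hypot(.125,.04),"lid est deg",np.rad2deg(th),"tilt",np.rad2deg(np.arccos(-Rm[2,2])))
tilt=lambda t: t/2
P=s["tcp_pos"]; C=Rm
Y=np.cross(Z,X)
base=R.from_rotvec(-Y*tilt(np.deg2rad(a0))).as_matrix()@Rm
off=G-bar(np.deg2rad(a0))
for t in np.deg2rad(np.linspace(a0,a1,n+1))[1:]:
    Cn=R.from_rotvec(Y*tilt(t)).as_matrix()@base
    Pn=bar(t)+gd*Cn[:,2]
    print(np.rad2deg(R.from_matrix(C.T@Cn).as_rotvec()).round(2),(C.T@(Pn-P)).round(4))
    P,C=Pn,Cn
E
python3 arc.py 0 24 6
```

```text
13.7 [ 0.55383896 -0.23677993  0.12266935] [ 2.06072695e+00  2.36954729e+00 -5.81955149e-04] [-3.45778892 -0.33665466  5.6370307 ]
grasp [ 0.55382497 -0.23675857  0.14136933] bar err 0.00015298701462601594 lid est deg 0.606617171639662 tilt 0.078222403639336
[ 2. -0. -0.] [ 0.0003  0.0022 -0.0073]
[ 2. -0. -0.] [-0.      0.0027 -0.0085]
[ 2. -0. -0.] [-0.      0.003  -0.0084]
[ 2. -0. -0.] [-0.      0.0033 -0.0083]
[ 2. -0. -0.] [-0.      0.0036 -0.0081]
[ 2. -0. -0.] [-0.      0.0039 -0.008 ]
```

drive_tool:
  motion:
    - [[2,0,0,0,0.002,-0.007,0.0],[2,0,0,0,0.0027,-0.0085,0.0],[2,0,0,0,0.003,-0.0084,0.0],[2,0,0,0,0.0033,-0.0083,0.0],[2,0,0,0,0.0036,-0.0081,0.0],[2,0,0,0,0.0039,-0.008,0.0],[0,0,0,0,0,0,0.0],[0,0,0,0,0,0,0.0]]

```text
clock: 14.7
tcp_pos: [0.5741, -0.2339, 0.1676]
tcp_rot: [-1.963, -2.256, 0.244]
wrist_force: [-8.3, -1.8, 4.1]
grip_width: 0.1
```

```bash
python3 arc.py 24 52 7; python3 - <<'E'
from rig import env
import cv2
c=env.camera("scene"); cv2.imwrite("pics/s6.png",cv2.resize(c["img"][80:260,180:400,::-1],None,fx=3,fy=3)); print(env.state()["qpos"],env.state()["grip_width"])
E
```

```text
14.7 [ 0.57412638 -0.23387261  0.16760823] [-1.96341702 -2.25623747  0.24392554] [-8.31977979 -1.81111738  4.08162007]
grasp [ 0.57807789 -0.23331448  0.18587744] bar err 0.0007357775853723547 lid est deg 22.848679307166826 tilt 12.32216739885486
[ 2.   -0.01  0.  ] [ 0.0003  0.006  -0.0098]
[ 2.   -0.01  0.  ] [ 0.      0.0044 -0.0077]
[ 2.   -0.01  0.  ] [ 0.      0.0047 -0.0075]
[ 2.   -0.01  0.  ] [ 0.      0.0049 -0.0073]
[ 2.   -0.01  0.  ] [ 0.      0.0052 -0.0071]
[ 2.   -0.01  0.  ] [ 0.      0.0054 -0.0069]
[ 2.   -0.01  0.  ] [ 0.      0.0056 -0.0067]
[-0.45287538  0.21041178  1.55945694 -0.11955397  1.55105454 -0.57824041] 0.10017760146895646
```

View pics/s6.png

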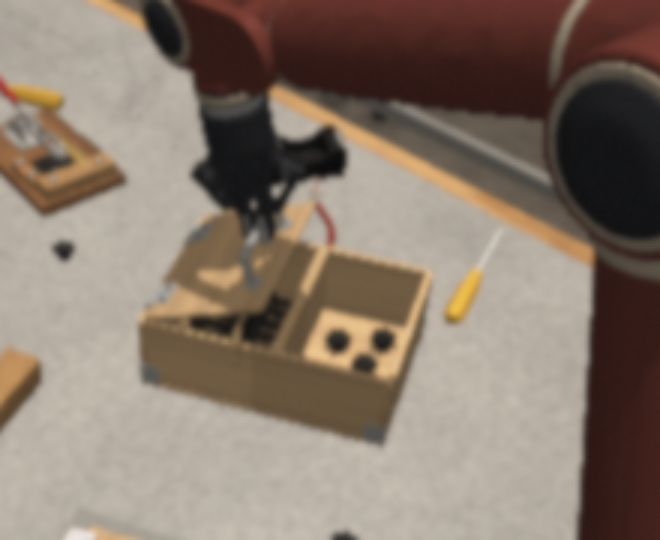

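The scene view shows the lid lifting in the grip, with the brackets becoming visible. The bar is within 1 mm of the hinge circle, at an estimated 22.8°. I'll carry on along the arc.

drive_tool:
  motion:
    - [[2,0,0,0,0.0045,-0.008,0.0],[2,0,0,0,0.0046,-0.0078,0.0],[2,0,0,0,0.0048,-0.0076,0.0],[2,0,0,0,0.005,-0.0074,0.0],[2,0,0,0,0.0053,-0.0072,0.0],[2,0,0,0,0.0055,-0.007,0.0],[2,0,0,0,0.0056,-0.0067,0.0],[0,0,0,0,0,0,0.0],[0,0,0,0,0,0,0.0]]

```text
clock: 15.88
tcp_pos: [0.6243, -0.227, 0.2086]
tcp_rot: [-1.841, -2.113, 0.492]
wrist_force: [-5.7, -0.5, 10.4]
grip_width: 0.098
```

```bash
python3 arc.py 52 60 3; python3 - <<'E'
from rig import env
import cv2
print(env.state()["qpos"],env.state()["grip_width"])
E
```

```text
15.875 [ 0.6242989  -0.22697778  0.2086468 ] [-1.84081308 -2.1133971   0.49166999] [-5.66707918 -0.5218952  10.39737366]
grasp [ 0.63244134 -0.22581257  0.22544064] bar err 0.0021392344326696955 lid est deg 52.38301494819496 tilt 26.094978637293714
[ 1.33 -0.01 -0.  ] [ 0.0006  0.0048 -0.0022]
[ 1.33 -0.01 -0.  ] [ 0.      0.004  -0.0042]
[ 1.33 -0.01 -0.  ] [ 0.      0.0041 -0.0041]
[-0.36976046  0.42751776  1.2604895  -0.22607435  1.85024322 -0.52617727] 0.09844227642323847
```

drive_tool:
  motion:
    - [[1.3,0,0,0,0.0045,-0.0025,0.0],[1.3,0,0,0,0.004,-0.0042,0.0],[1.3,0,0,0,0.0041,-0.0041,0.0],[0,0,0,0,0,0,0.0],[0,0,0,0,0,0,0.0],[0,0,0,0,0,0,0.0]]

```text
clock: 16.62
tcp_pos: [0.6405, -0.2248, 0.2146]
tcp_rot: [-1.805, -2.071, 0.557]
wrist_force: [-5.8, 0.1, 15.5]
grip_width: 0.1
```

```bash
python3 arc.py 60 62 1; python3 - <<'E'
from rig import env
import cv2
from h import *
s=env.state();print(s["qpos"],s["grip_width"],s["dq"])
c=env.camera("scene"); cv2.imwrite("pics/s7.png",cv2.resize(c["img"][100:240,200:350,::-1],None,fx=5,fy=4.2,interpolation=cv2.INTER_CUBIC))
c=env.camera("top"); cv2.imwrite("pics/t7.png",c["img"][:,:,::-1])
c=env.camera("wrist"); cv2.imwrite("pics/w7.png",c["img"][:,:,::-1])
E
```

```text
16.625 [ 0.64045931 -0.22477346  0.21459358] [-1.80526692 -2.07067933  0.5565406 ] [-5.80878829  0.11803908 15.5180734 ]
grasp [ 0.64969585 -0.22344454  0.23079884] bar err 0.0025023643517909366 lid est deg 60.20414385256267 tilt 29.93511336108804
[ 1. -0. -0.] [ 0.0006  0.0044 -0.0008]
[-0.34967187  0.49927423  1.17057358 -0.25485033  1.93033701 -0.52058257] 0.09976070375133755 [-2.18481373e-03  2.63831744e-04 -1.17674933e-03  5.33336974e-05
 -1.25776187e-03  5.42655188e-04]
```

View pics/s7.png

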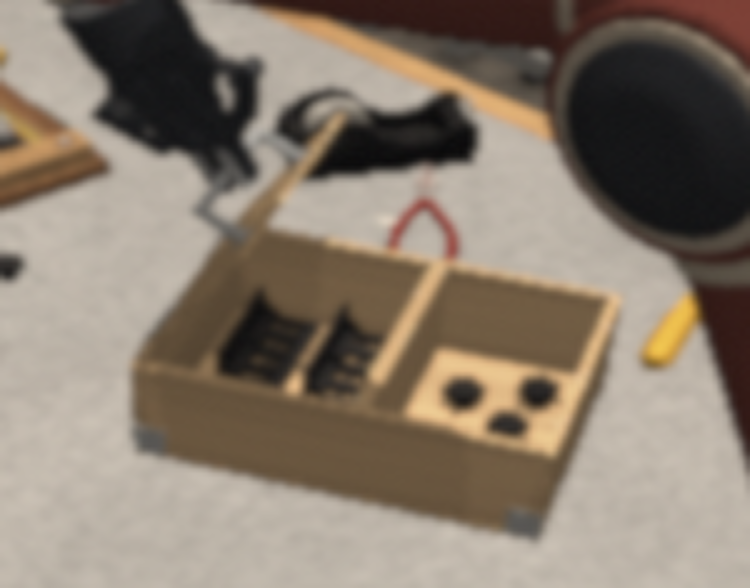

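View pics/t7.png

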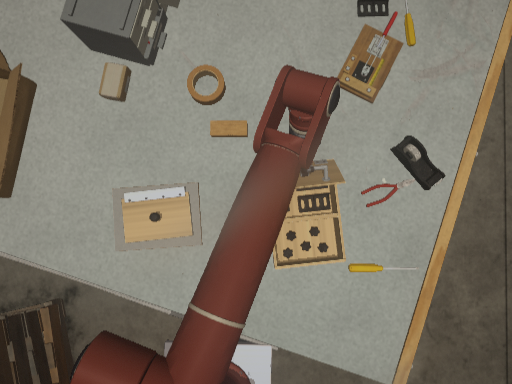

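View pics/w7.png

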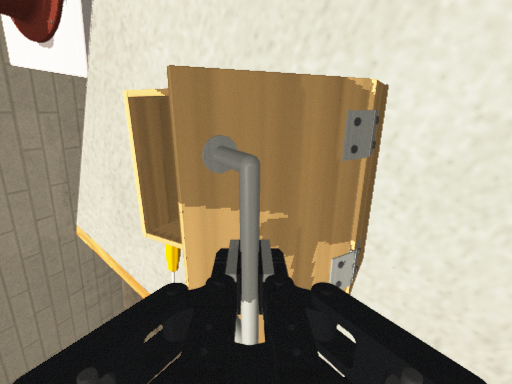

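The scene view shows the lid up with the bar in the jaws, the brackets in plain view and the cover at rest on the board. To check the angle independently, I'll locate the lid's free-edge corner from two views, at about (268,128) in the scene view and (343,181) in the top view.

```bash
python3 - <<'E'
from rig import env
from h import *
s=env.camera("scene"); t=env.camera("top"); st=env.state(); print(st["clock"],st["wrist_force"])
cv2.imwrite("pics/t8.png",cv2.resize(t["img"][150:220,270:355,::-1],None,fx=8,fy=8,interpolation=cv2.INTER_CUBIC))
cv2.imwrite("pics/s8.png",cv2.resize(s["img"][115:165,230:290,::-1],None,fx=11,fy=11,interpolation=cv2.INTER_CUBIC))
yw=np.deg2rad(8.1); X=np.array([np.cos(yw),np.sin(yw),0]); Y=np.array([-X[1],X[0],0]); Z=np.array([0,0,1.])
H=np.array([.5535,-.2365,.1])+.125*X
for d in (54,57,60,63,66):
    a=np.deg2rad(d); u=-np.cos(a)*X+np.sin(a)*Z; n=np.sin(a)*X+np.cos(a)*Z
    P=[H+.15*u+.0*n-.1*Y,H+.15*u+.005*n-.1*Y]; print(d,proj(t,P).round(1).tolist(),proj(s,P).round(1).tolist())
E
```

```text
16.875 [-6.08204729  0.81952632 14.56045451]
54 [[345.7, 187.3], [345.8, 185.7]] [[272.2, 129.0], [271.1, 128.0]]
57 [[345.7, 184.7], [345.7, 182.9]] [[270.4, 127.5], [269.3, 126.6]]
60 [[345.7, 181.9], [345.7, 180.1]] [[268.6, 126.1], [267.4, 125.3]]
63 [[345.6, 179.0], [345.6, 177.2]] [[266.7, 124.8], [265.5, 124.0]]
66 [[345.5, 176.1], [345.4, 174.2]] [[264.7, 123.5], [263.5, 122.8]]
```

View pics/t8.png

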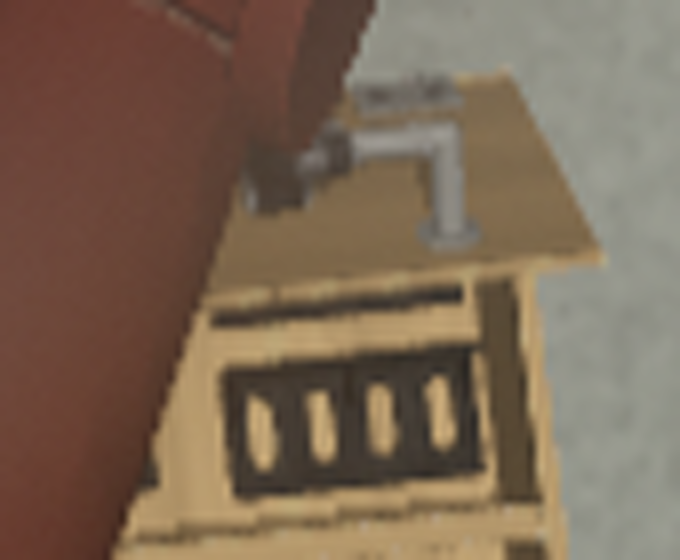

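View pics/s8.png

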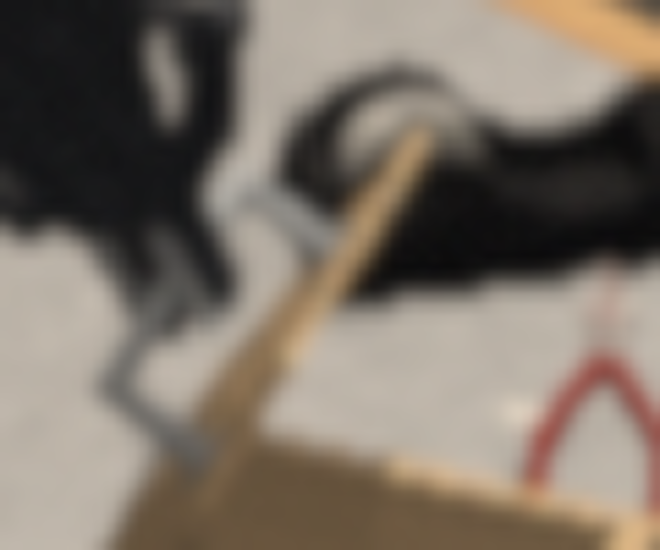

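The top view puts the corner at row 182.5, about 59°, and the scene view at (268.9,126.4), about 60°. Both agree with the 60.2° from the grip pose. I'll hold still briefly and check it's steady before handing in.

drive_tool:
  motion:
    - [[0,0,0,0,0,0,0.0],[0,0,0,0,0,0,0.0],[0,0,0,0,0,0,0.0],[0,0,0,0,0,0,0.0],[0,0,0,0,0,0,0.0],[0,0,0,0,0,0,0.0]]

```text
clock: 17.62
tcp_pos: [0.6404, -0.2248, 0.2146]
tcp_rot: [-1.805, -2.071, 0.557]
wrist_force: [-6.0, 0.5, 15.1]
grip_width: 0.103
```

```bash
python3 arc.py 60 62 1; python3 -c "
from rig import env
s=env.state();print(s['dq'].round(4),s['grip_width'])
print(env.job_done())"
```

```text
17.625 [ 0.6403851  -0.22476304  0.21455789] [-1.80515215 -2.07057722  0.55660116] [-5.97055513  0.528102   15.09734834]
grasp [ 0.64962399 -0.22343491  0.23076187] bar err 0.0024808015888203028 lid est deg 60.171594825514674 tilt 29.94292162147994
[ 1. -0. -0.] [ 0.0006  0.0045 -0.0009]
[-0.0003 -0.0001  0.0002 -0.0008  0.0002 -0.0001] 0.10318837780261327
the job is handed in; nothing more can be done
None
```

I set the loose cover knob up on the grey board, then raised the hinged lid to about 60° by its bar. I handed the job in at 17.6 s, with the gripper still holding the lid there.

**Cover:** After release, its knob measured within 2 mm of the board's centre. Later pictures show it lying flat and undisturbed.

**Lid angle:** The grip pose gives 60.2°. The lid's corner gives about 59° in the top view and about 60° in the scene view.

**Steadiness:** The arm moved less than 0.1 mm over the last second before hand-in, with joint speeds under 0.001 rad/s. The opening of about 9 mm fits the 10 mm bar.

**Bystanders:** The wooden block, screwdriver and star knob were not touched. The block and screwdriver look unmoved in the last pictures. The arm hid the star knob in the last top view, so I last saw it unmoved before the lid was raised.

**One disagreement:** The grip point sits about 2.5 mm outside the expected circle around the hinge, with a steady wrist force of about 16 N. I left this alone because it is well below the force limits.

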